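# Crack open the damp box

### The job

The lid of the plywood damp box is bolted and has stuck to its rubber seal. Draw the bolt fully back, then pull the lid up by its steel handle until the seal lets go, and finish while still holding it ajar by the handle, its front edge about 4 cm above the box, so that we can look in at the pots without losing the damp (let go and it drops shut). Do not let the lid come up more than a hand's width (10 cm) at any moment, and leave the bowl, the brush jar and the stamp tray standing where they are.

Things in the scene. Friction and masses are not known exactly. Their poses are not given: they have to be found in the camera images.
- chest: Damp box: plywood, fixed to the table, 250 mm deep (x) by 460 mm wide (y), flat top 160 mm up. Origin: centre of its underside; x points from its front (robot side) to its back, y to its left. The top is the hinged lid (y -229 to +97 mm) and, left of it, a fixed deck (y +100 to +230 mm) with the bolt near the front and a dial 52 mm across, 12 mm high behind it at x +68, y +165 mm.
- lid (a joint): Lid angle, rad: 0 shut, grows as the front edge rises; 40 mm up at 0.157 rad. Panel 250 x 326 x 18 mm, about 0.8 kg; let go, it drops on to the seal, all but shut. Hinge line along y of the box, at box x +130, z +151 mm. The rubber lip seal grips it: the pull at the handle peaks at 14 to 22 N 2 to 4 mm up, fades to nothing by 12 mm; then only the weight (3 to 6 N) is felt. Bolted, it stops after 2 mm.
- lid_edge (a point): Middle of the lower front edge of the lid; it rises with the lid. Shut, it lies 142 mm above the table.
- rim_front (a point): The point of the box's front rim on which lid_edge lies when the lid is shut; fixed to the box.
- pull: The lid's handle: a D-shaped pull of 12 mm round steel bar screwed to the lid 35 mm behind its front edge. Origin: on the lid's top surface under the middle of the bar; x and y as the box's when shut; it moves with the lid.
- pull_bar (a point): Middle of the handle's straight bar: it lies along y, is 120 mm long between its two legs and 12 mm thick, its axis 36 mm above the lid's top (196 mm above the table) and 220 mm in front of the hinge line. 30 mm of free space under it, nothing tall beside it.
- bolt (a joint): Travel of the bolt in m: 0 fully shot (its rod over the lid, through the lid's keeper, so that the lid cannot rise), 0.04 fully drawn back. It slides along +y of the box, away from the lid, against about 3 N of friction, and stays where it is left.
- bolt_pin (a point): Middle of the thick part of the bolt's upright finger pin; it moves with the bolt. The pin is 14 mm in diameter; this point is 14 mm below its top and 42 mm above the deck (202 mm above the table). The bolt's rod and straps lie along y, 28 mm wide in x and up to 21 mm above the deck; nothing else is within 60 mm of the pin in x.
- bowl_mid (a point): A loose terracotta bowl standing to the left of the box, 120 mm across, 55 mm high; point half-way up. Leave it alone.
- brush_jar_mid (a point): A loose stoneware jar standing to the right of the box, 84 mm across, 100 mm high, with brushes sticking out to about 200 mm; point 50 mm up. Leave it alone.
- stamp_tray_mid (a point): A loose dark wooden tray of stamp blocks, 110 by 160 by 45 mm, standing in front of the box; point half-way up. Leave it alone.

How it is judged:
On the way, in this order (a step that is already met when the one before it is completed fails the run):
1. the bolt is drawn back (at least 32 of its 40 mm) while the lid is still shut (value of joint bolt above 0.032 m and value of joint lid below 0.02 rad), for 0.2 s.
2. the lid has broken free of the seal, the fingers on its handle (value of joint lid above 0.06 rad and contact force between the fingers and pull above 1 N), for 0.2 s.
At the end, for the whole second after the job is handed in: The front edge of the lid stands still, 22 to 62 mm above the box's rim, carried by the robot's fingers on the handle; the bolt is drawn back (at least 32 mm); bowl, brush jar and stamp tray are within 30 mm of where they stood (z of lid_edge in the frame of rim_front between 0.022 and 0.062 m and velocity of joint lid between -0.05 and 0.05 rad/s and contact force between the fingers and pull above 1 N and value of joint bolt above 0.032 m and distance of each of bowl_mid, brush_jar_mid, stamp_tray_mid from where it was at the start of the episode below 0.03 m); the arm keeps its last pose, push and grip.
It fails at once if the lid's front edge rises more than 10 cm (z of lid_edge in the frame of rim_front above 0.103 m).
It fails at once if the bowl, brush jar or stamp tray is pushed away or knocked over (distance of any of bowl_mid, brush_jar_mid, stamp_tray_mid from where it was at the start of the episode above 0.04 m or angle between any of bowl_mid, brush_jar_mid's own z axis and vertical above 0.6 rad).
It also fails if it takes over 45 s, if anything falls off the work surface, if the arm or the gripper's body presses on something with over 40 N, if the wrist force passes 120 N, or if a joint passes its speed limit or range.

### The arm

A 6-joint arm with a two-finger parallel gripper is mounted at the origin on the work surface. World frame = base frame: x ahead of the robot, y to its left, z up, the work surface at z = 0. Lengths are in m, angles in rad, forces in N, time in s.
With the tool pointing down it reaches from about 0.35 to 0.775 m from the base axis. Payload 7.3 kg.
Tool frame: the origin (TCP) lies at the centre of the arm's flange, where the gripper is bolted on; the fingertips stand 178 mm ahead of it and the grasp point (between the pads) lies 159 mm ahead of it; x points along the fingers, y is the direction in which the jaws open and shut, and the axes are right-handed (so a half turn about x gives the same grasp; the last joint's range is limited). The gripper opens to 92 mm and grips with 3 to 60 N. Pads are 19 mm wide; open, the fingers measure 130 mm over their backs; the gripper's body (75 mm by 190 mm) begins 47 mm behind the grasp point.
Start: joints at [0.974, 0.342, 1.524, -0, 1.275, -0.146], TCP at [0.229, 0.473, 0.405] pointing down, gripper open.
Joint ranges: [-2.53, 2.53], [-0.77, 2.02], [0.04, 2.7], [-1, 4.14], [0.28, 2.66], [-3.11, 3.11]. Speed limits (rad/s): [2.57, 2.57, 3.14, 3.14, 3.14, 3.14].

### API

Orientations are given as [roll, pitch, yaw] about the fixed x, y, z axes, in that order (R = Rz(yaw) Ry(pitch) Rx(roll)).
In Python, from cell import readout, cams, workorder gives the robot as it stands.
- The arm moves only by the shell command python3 -m inch 'ROWS' [FORCE]. ROWS is text: rows parted by semicolons, each of 5 numbers parted by spaces: the shift along the world's x, y, z in mm, then the turn about the world's z in rad, then the opening, from 0 (shut) to 1 (fully open). A call has 1 to 8 rows; each row shifts and turns the commanded pose from where the row before left it; what a row does not reach is not made up. A row lasts 1/12 s, in which the tool goes at most 41.7 mm and 7.16 degrees, less where a joint would pass 70% of its speed; a pose out of reach is approached as far as the arm can. A call is refused whole if a number of a shift passes 41.7 or a number of a turn 0.125, either way. A call with a gripper value outside its range is refused whole. The fingers move at their own pace and stop on an object; FORCE is the grip in N (left out, the last holds). Time passes only in rows, so rows that do not move let the fingers close. It gives the time, the measured TCP pose, the force and the opening at its end, in the units of the state.
- readout.observe(): the state, without advancing time (a new reading comes with each control period).
- cams.read_camera(name): name is "scene" or "top"; returns a dict with "color" (384x512x3 uint8, red, green, blue), "fx", "fy", "cx", "cy" (pixels), "world_to_cam" (4x4, takes a point from world to camera coordinates). Camera axes: x right, y down, z forward; pixel columns grow to the right and rows downward; lengths in m; the calibration is good to about 2 mm. A picture is of the moment at which its call begins. There is no depth.
- workorder.hand_in(): hands the job in, once; it reports no verdict.
The state is a dict: "time": time; "qpos": joint angles; "qvel": joint speeds; "joint_efforts": joint torques, N m; "tool_pos": TCP position; "tool_rot": TCP orientation; "contact_force": force on the tool from outside, world axes, zero at the start; "torque": the same for the moment, N m; "opening": finger opening in m.
Only numpy, scipy, OpenCV 4.12 (cv2) and the standard library are available. Lean on these libraries where they do the work, as an engineer would, in place of code of your own. Each camera call takes 0.05 s, during which the arm holds its last target.

## Working session

There is one attempt and no reset: what is moved stays moved. The work goes in short steps, Python scripts to look and compute and a shell command to move; the robot and the scene stay as the last step left them, time stands still between calls to the robot, and variables do not carry over. Pictures are saved under pics/ and viewed, and the job is handed in when it is done.

```bash
ls; mkdir -p pics; python3 - <<'E'
from cell import readout,cams
import cv2,json
o=readout.observe()
print(o)
for n in("scene","top"):
    c=cams.read_camera(n); cv2.imwrite(f"pics/{n}0.png",c["color"][:,:,::-1]); print(n,c["fx"],c["fy"],c["cx"],c["cy"],c["world_to_cam"])
E
```

```text
pics
{'time': 0.0, 'qpos': array([ 9.74003187e-01,  3.42721635e-01,  1.52498673e+00, -1.34686442e-05,
        1.27534778e+00, -1.45960017e-01]), 'qvel': array([-0.00010763,  0.00038874,  0.00291453, -0.00077923, -0.00074028,
       -0.00222385]), 'joint_efforts': array([ 1.36158003e-03, -4.31250930e+01, -2.44225520e+01,  7.17967772e-02,
        5.59143873e-02, -1.60348536e-04]), 'tool_pos': array([0.22864528, 0.47246212, 0.40405588]), 'tool_rot': array([-1.70795615,  1.56933278, -2.15878534]), 'contact_force': array([-0.25511992,  1.34455152,  0.39330103]), 'torque': array([-0.00286012, -0.02073322,  0.0216197 ]), 'opening': 0.0918393572144127}
scene 375.0188700119585 375.0188700119585 251.28777643970713 187.91140404423555 [[ 0.32671978  0.94505473 -0.01121361 -0.19192352]
 [ 0.70266502 -0.2508226  -0.66584525 -0.29526838]
 [-0.63207283  0.2096654  -0.7460056   1.42837567]
 [ 0.          0.          0.          1.        ]]
top 402.9051166311913 402.9051166311913 245.1444296192423 193.15367415723514 [[ 1.61373991e-02 -9.99867147e-01  2.29613684e-03 -1.00780383e-02]
 [-9.93615180e-01 -1.62928693e-02 -1.11639676e-01  6.12598468e-01]
 [ 1.11662255e-01 -4.79902412e-04 -9.93746100e-01  1.19617722e+00]
 [ 0.00000000e+00  0.00000000e+00  0.00000000e+00  1.00000000e+00]]
```

View pics/scene0.png

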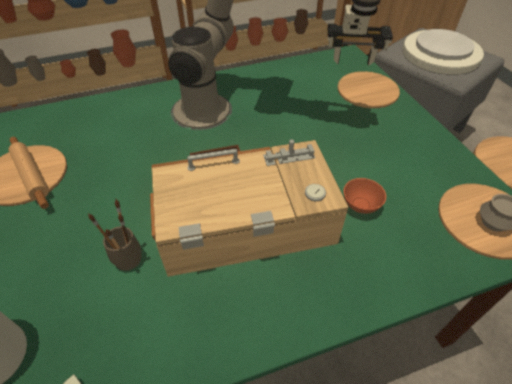

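View pics/top0.png

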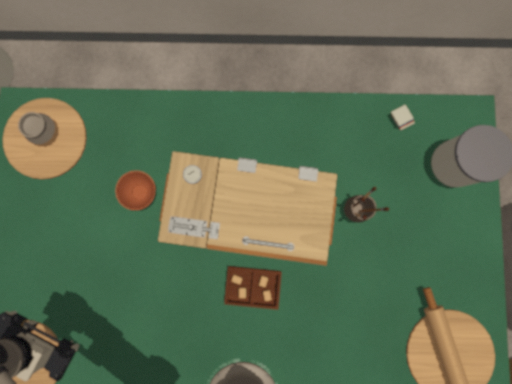

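The scene view is from behind the box: handle at about (213,157), pin near (291,146). In the top view the pin is near (190,227), the handle bar near (268,243), and the tray at (253,287). I'll enlarge these areas.

```bash
python3 - <<'E'
import cv2
a=cv2.imread("pics/scene0.png")[130:230,140:340]; cv2.imwrite("pics/s0z.png",cv2.resize(a,None,fx=4,fy=4,interpolation=cv2.INTER_CUBIC))
a=cv2.imread("pics/top0.png")[145:270,150:345]; cv2.imwrite("pics/t0z.png",cv2.resize(a,None,fx=4,fy=4,interpolation=cv2.INTER_CUBIC))
E
```

```text
(no output)
```

View pics/s0z.png

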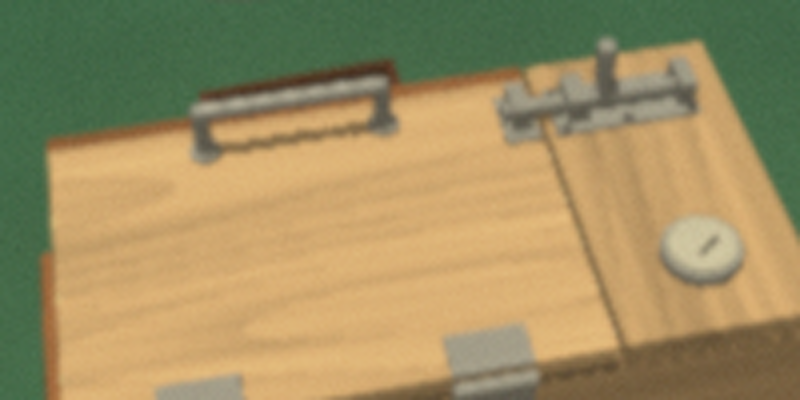

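View pics/t0z.png

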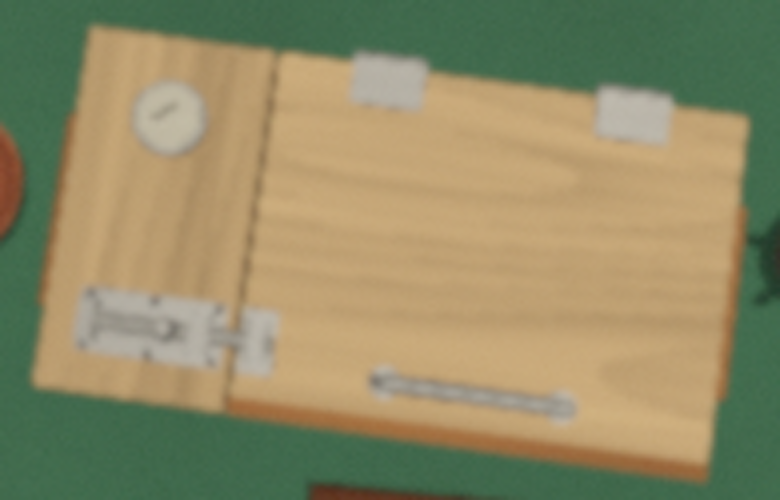

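```bash
cat > h.py <<'E'
import numpy as np
from cell import cams,readout
def cal(n):
    c=cams.read_camera(n); K=np.array([[c['fx'],0,c['cx']],[0,c['fy'],c['cy']],[0,0,1]]); return K@np.array(c['world_to_cam'])[:3],K,np.array(c['world_to_cam']),c['color']
def ray(C,p):
    P,K,T,_=C; R=T[:3,:3]; o=-R.T@T[:3,3]; d=R.T@np.linalg.inv(K)@[p[0],p[1],1]; return o,d/np.linalg.norm(d)
def plane(C,p,z):
    o,d=ray(C,p); return o+d*(z-o[2])/d[2]
def tri(A,a,B,b):
    o1,d1=ray(A,a);o2,d2=ray(B,b)
    s=np.linalg.lstsq(np.c_[d1,-d2],o2-o1,rcond=None)[0]
    x,y=o1+s[0]*d1,o2+s[1]*d2
    return (x+y)/2,np.linalg.norm(x-y)
def px(C,X):
    u=C[0]@np.r_[X,1]; return u[:2]/u[2]
E
python3 - <<'E'
from h import *
np.set_printoptions(precision=4,suppress=True)
S=cal("scene");T=cal("top")
s=lambda x,y:(140+(x+.5)/4-.5,130+(y+.5)/4-.5)
t=lambda x,y:(150+(x+.5)/4-.5,145+(y+.5)/4-.5)
print("barR",tri(S,s(200,108),T,t(568,408))) # robot-right end
print("barL",tri(S,s(388,84),T,t(380,381)))
print("barM",tri(S,s(293,97),T,t(474,394)))
print("pin top",tri(S,s(606,43),T,t(173,329)),tri(S,s(606,58),T,t(173,329)))
print("dial",tri(S,s(703,247),T,t(169,118)), plane(T,t(169,118),.172))
for n,p in dict(FL=(33,386),BL=(90,25),BR=(749,117),FRt=(705,467)).items(): print(n,plane(T,t(*p),.16))
a=plane(T,t(90,25),.16);b=plane(T,t(749,117),.16)
v=a-b;yaw=np.arctan2(-v[0],v[1]);print("len",np.linalg.norm(v),"yaw",yaw)
v=plane(T,t(380,381),.196)-plane(T,t(568,408),.196);print("bar",np.linalg.norm(v),np.arctan2(-v[0],v[1]))
for n,p in dict(tl=(228,265),tr=(282,268),bl=(224,304),br=(278,308),).items(): print("tray",plane(T,p,.045))
o=readout.observe();print(o['tool_pos'],o['tool_rot'])
E
```

```text
barR (array([ 0.4564, -0.1212,  0.2044]), np.float64(0.002965270337628128))
barL (array([0.4718, 0.0005, 0.2006]), np.float64(0.002400065947660636))
barM (array([ 0.4643, -0.0611,  0.2019]), np.float64(0.0015163037087902009))
pin top (array([0.504 , 0.1364, 0.2217]), np.float64(0.008385721438978543)) (array([0.5042, 0.1377, 0.2086]), np.float64(0.007606494197473097))
dial (array([0.6475, 0.1469, 0.1715]), np.float64(0.0020574836412982577)) [0.647  0.1459 0.172 ]
FL [0.4642 0.2337 0.16  ]
BL [0.7131 0.2042 0.16  ]
BR [ 0.6562 -0.252   0.16  ]
FRt [ 0.4175 -0.2202  0.16  ]
len 0.45975411269943284 yaw -0.1242391025548609
bar 0.12400836845071214 -0.1255728333218132
tray [0.3961 0.0473 0.045 ]
tray [ 0.3899 -0.113   0.045 ]
tray [0.283  0.0567 0.045 ]
tray [ 0.274 -0.102  0.045]
[0.2287 0.4725 0.4043] [-1.7117  1.5699 -2.1624]
```

The bar measures about 124 mm long, z≈0.20 and yaw −0.125, and the box is 460 mm long; these all agree with the text. The pin rays miss each other by 8 mm, so I'll look closer.

```bash
python3 - <<'E'
import cv2
import numpy as np
a=cv2.imread("pics/top0.png")[212:242,165:225]; A=cv2.resize(a,None,fx=12,fy=12,interpolation=cv2.INTER_CUBIC)
b=cv2.imread("pics/scene0.png")[135:167,260:320]; B=cv2.resize(b,None,fx=12,fy=12,interpolation=cv2.INTER_CUBIC)
f=lambda A:cv2.convertScaleAbs(A,alpha=1.4,beta=-60)
cv2.imwrite("pics/pt.png",f(A));cv2.imwrite("pics/ps.png",f(B))
from h import *
for n in("scene","top"):
  C=cal(n);print(ray(C,(200,200))[0])
E
```

```text
[ 1.17301742 -0.19216271  0.86682105]
[4.75281924e-01 4.78335661e-04 1.25710988e+00]
```

View pics/pt.png

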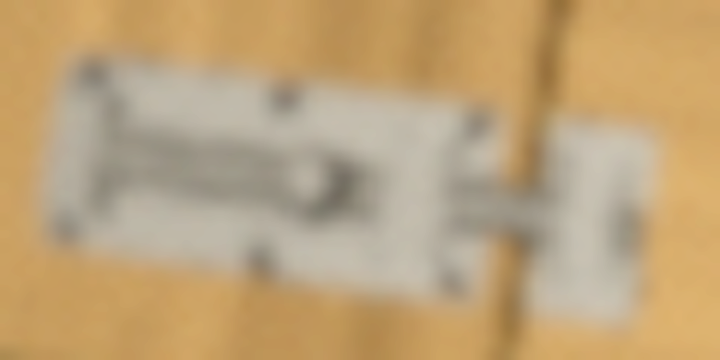

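View pics/ps.png

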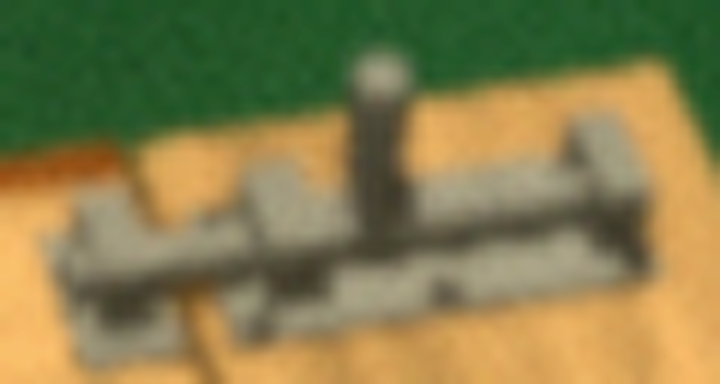

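Pin cap: top view pixel (190.5,226.7), scene view pixel (291.5,140.6).

```bash
python3 - <<'E'
from h import *
np.set_printoptions(precision=4,suppress=True)
S=cal("scene");T=cal("top")
X,r=tri(S,(291.5,140.6),T,(190.5,226.7));print(X,r,plane(T,(190.5,226.7),.216),plane(S,(291.5,140.6),.216))
yaw=-.125;c,s=np.cos(yaw),np.sin(yaw);R=np.array([[c,-s],[s,c]])
# box centre from corners
ce=np.mean([[.4642,.2337],[.7131,.2042],[.6562,-.252],[.4175,-.2202]],0)
ce2=np.array([.647,.146])-R@[.068,.165]
print(ce,ce2); 
for ce in(ce,ce2): print("pin in box",R.T@(X[:2]-ce),"bar in box",R.T@(np.array([.4643,-.0611])-ce),"bar x expected",ce+R@[-.09,0])
print("ydir",R@[0,1])
o=readout.observe();print(o['tool_pos'],o['tool_rot'])
from scipy.spatial.transform import Rotation as Q
M=Q.from_euler('xyz',o['tool_rot']).as_matrix();print(M, np.arctan2(M[1,1],M[0,1]))
E
```

```text
[0.5035 0.1405 0.2196] 0.0034970924959027904 [0.503  0.1393 0.216 ] [0.5001 0.1441 0.216 ]
[ 0.5627 -0.0086] [ 0.559  -0.0092]
pin in box [-0.0773  0.1405] bar in box [-0.0911 -0.0644] bar x expected [0.4735 0.0026]
pin in box [-0.0737  0.1416] bar in box [-0.0875 -0.0633] bar x expected [0.4697 0.002 ]
ydir [0.1247 0.9922]
[0.2287 0.4725 0.4046] [-1.8151  1.5707 -2.2659]
[[-0.0001  0.4357  0.9001]
 [-0.0001  0.9001 -0.4357]
 [-1.     -0.0001 -0.    ]] 1.1199684128674905
```

Pin cap is at about (0.502, 0.141, 0.218), and the bar middle at (0.464, −0.061, 0.20). Box yaw is −0.125. I'll set the jaws along box x, which suits both grasps, and approach high.

```bash
python3 -m inch '17 -20.75 3 -0.078 1;17 -20.75 3 -0.078 1;17 -20.75 3 -0.078 1;17 -20.75 3 -0.078 1;17 -20.75 3 -0.078 1;17 -20.75 3 -0.078 1;17 -20.75 3 -0.078 1;17 -20.75 3 -0.078 1' 20
python3 -m inch '17 -20.75 0 -0.078 1;17 -20.75 0 -0.078 1;17 -20.75 0 -0.078 1;17 -20.75 0 -0.078 1;17 -20.75 0 -0.078 1;17 -20.75 0 -0.078 1;17 -20.75 0 -0.078 1;17 -20.75 0 -0.078 1'
python3 -m inch '0 0 0 0 1;0 0 0 0 1;0 0 0 0 1'
cat > st.py <<'E'
from h import *
from scipy.spatial.transform import Rotation as Q
np.set_printoptions(precision=4,suppress=True)
o=readout.observe();M=Q.from_euler('xyz',o['tool_rot']).as_matrix()
print(o['time'],"tcp",o['tool_pos'],"jaw",np.arctan2(M[1,1],M[0,1]),"axis",M[:,0],"F",o['contact_force'],"open",o['opening'],"q",o['qpos'])
E
python3 st.py
python3 - <<'E'
from h import *
import cv2
for n in("scene","top"): cv2.imwrite(f"pics/{n}1.png",cal(n)[3][:,:,::-1])
a=cv2.imread("pics/scene1.png")[60:260,130:380]; b=cv2.imread("pics/top1.png")[140:340,110:360]
cv2.imwrite("pics/c1.png",cv2.resize(np.vstack([a,b]),None,fx=1.5,fy=1.5)); 
E
```

```text
time: 1.07
tool_pos: [0.3653, 0.3054, 0.429]
tool_rot: [1.492, 1.57, 0.414]
contact_force: [-0.6, 0.2, -0.6]
opening: 0.0918
time: 1.73
tool_pos: [0.5014, 0.1394, 0.4288]
tool_rot: [1.924, 1.571, 0.222]
contact_force: [1.2, -0.4, 0.6]
opening: 0.092
time: 1.98
tool_pos: [0.5005, 0.1407, 0.4286]
tool_rot: [-1.847, 1.57, 2.738]
contact_force: [0.6, -0.6, 0.5]
opening: 0.0918
1.9833 tcp [0.5005 0.1407 0.4286] jaw -0.12739057665743378 axis [-0.0006  0.0003 -1.    ] F [ 0.5742 -0.5844  0.5382] open 0.09178565079394424 q [0.1265 0.3147 1.4966 0.0003 1.3309 0.2538]
```

View pics/c1.png

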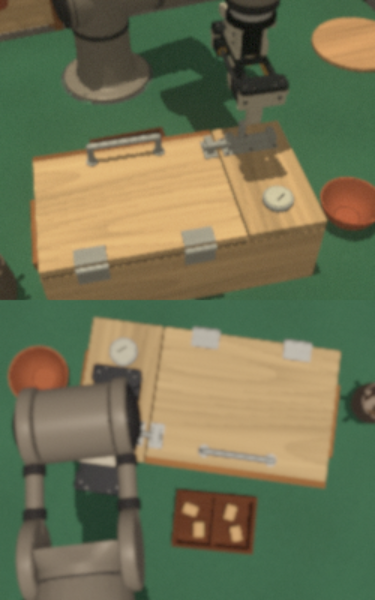

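The gripper hovers over the pin with the jaws along box x. Now I'll descend.

```bash
python3 -m inch '0 0 -15 0 1;0 0 -15 0 1;0 0 -15 0 1;0 0 -10 0 1;0 0 -7 0 1;0 0 0 0 1;0 0 0 0 1'
python3 st.py
python3 - <<'E'
from h import *
import cv2
cv2.imwrite("pics/scene2.png",cal("scene")[3][:,:,::-1])
a=cv2.imread("pics/scene2.png")[80:220,200:350]
cv2.imwrite("pics/c2.png",cv2.resize(a,None,fx=4,fy=4,interpolation=cv2.INTER_CUBIC)); 
E
```

```text
time: 2.67
tool_pos: [0.5007, 0.1409, 0.367]
tool_rot: [1.714, 1.571, 0.016]
contact_force: [-0.3, 1.2, 0.3]
opening: 0.0917
2.6667 tcp [0.5007 0.1409 0.367 ] jaw -0.12734912549500887 axis [ 0.0002  0.     -1.    ] F [-0.3316  1.1779  0.3477] open 0.09172437853505735 q [ 0.1269  0.367   1.5968 -0.      1.1776  0.2542]
```

View pics/c2.png

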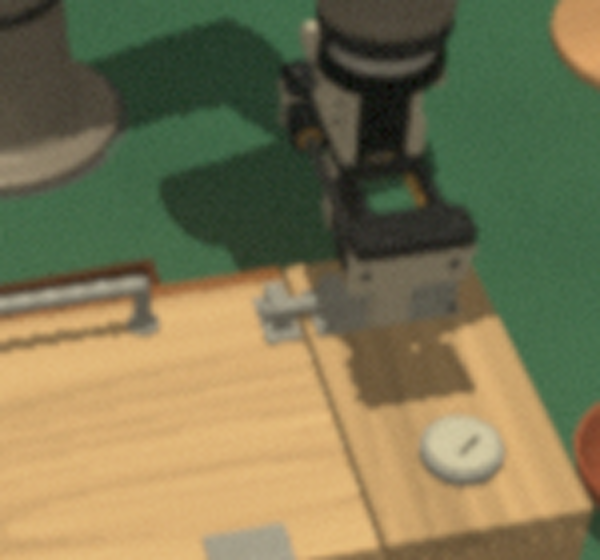

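No contact yet, and the fingers straddle the pin. I'll close them.

```bash
python3 -m inch '0 0 0 0 0;0 0 0 0 0;0 0 0 0 0;0 0 0 0 0;0 0 0 0 0;0 0 0 0 0;0 0 0 0 0;0 0 0 0 0' 25
python3 st.py
```

```text
time: 3.38
tool_pos: [0.5007, 0.1405, 0.3667]
tool_rot: [1.366, 1.571, -0.333]
contact_force: [0.0, 0.2, 0.4]
opening: 0.0432
3.3833 tcp [0.5007 0.1405 0.3667] jaw -0.12800366111097966 axis [ 0.0001 -0.     -1.    ] F [0.0219 0.1736 0.4475] open 0.04319698912050101 q [ 0.1262  0.3671  1.5973 -0.      1.1771  0.2542]
```

```bash
python3 -m inch '0 0 0 0 0;0 0 0 0 0;0 0 0 0 0;0 0 0 0 0;0 0 0 0 0;0 0 0 0 0;0 0 0 0 0;0 0 0 0 0' 25
python3 st.py
```

```text
time: 4.05
tool_pos: [0.5012, 0.1405, 0.3668]
tool_rot: [1.687, 1.569, -0.012]
contact_force: [6.2, 0.2, -2.3]
opening: 0.0131
4.05 tcp [0.5012 0.1405 0.3668] jaw -0.12816104817583432 axis [ 0.0019 -0.     -1.    ] F [ 6.2069  0.2282 -2.3126] open 0.013137125961544406 q [ 0.126   0.3675  1.5966 -0.0003  1.1757  0.2543]
```

Gripped at 13 mm, which fits the 14 mm pin. The side force shows the pin about 1–2 mm further in +x. Now I'll slide along the box's +y.

```bash
python3 -m inch '1 0 0 0 0;0.6 5 0 0 0;0.6 5 0 0 0;0.6 5 0 0 0;0.6 5 0 0 0;0.6 5 0 0 0;0.6 5 0 0 0;0.6 5 0 0 0'
python3 st.py
python3 -m inch '0.5 4 0 0 0;0 0 0 0 0;0 0 0 0 0'
python3 st.py
```

```text
time: 4.72
tool_pos: [0.506, 0.1762, 0.3668]
tool_rot: [1.261, 1.571, -0.437]
contact_force: [2.3, -3.5, 0.2]
opening: 0.0132
4.7167 tcp [0.506  0.1762 0.3668] jaw -0.12777509678368487 axis [ 0.0002 -0.0001 -1.    ] F [ 2.3359 -3.5223  0.207 ] open 0.013248837809843192 q [ 0.192   0.3947  1.5542 -0.0002  1.1926  0.3198]
time: 4.97
tool_pos: [0.5064, 0.1793, 0.3668]
tool_rot: [-0.003, 1.569, -1.701]
contact_force: [1.1, -6.6, 0.8]
opening: 0.0132
4.9667 tcp [0.5064 0.1793 0.3668] jaw -0.12761101330882635 axis [-0.0003 -0.0021 -1.    ] F [ 1.1347 -6.5571  0.8049] open 0.013207762974299818 q [ 0.1981  0.3975  1.5497 -0.0021  1.1951  0.3265]
```

```bash
python3 -m inch '0.3 2.5 0 0 0;0 0 0 0 0;0 0 0 0 0'
python3 st.py
python3 - <<'E'
from h import *
import cv2
cv2.imwrite("pics/scene3.png",cal("scene")[3][:,:,::-1])
a=cv2.imread("pics/scene3.png")[80:220,200:350]
cv2.imwrite("pics/c3.png",cv2.resize(a,None,fx=4,fy=4,interpolation=cv2.INTER_CUBIC)); 
E
```

```text
time: 5.22
tool_pos: [0.5066, 0.1802, 0.3667]
tool_rot: [-0.105, 1.565, -1.804]
contact_force: [-0.2, -16.3, 4.0]
opening: 0.0133
5.2167 tcp [0.5066 0.1802 0.3667] jaw -0.1280755184567953 axis [-0.0014 -0.0061 -1.    ] F [ -0.2167 -16.2998   4.0272] open 0.013316691580599421 q [ 0.2007  0.399   1.5473 -0.0061  1.1978  0.331 ]
```

View pics/c3.png

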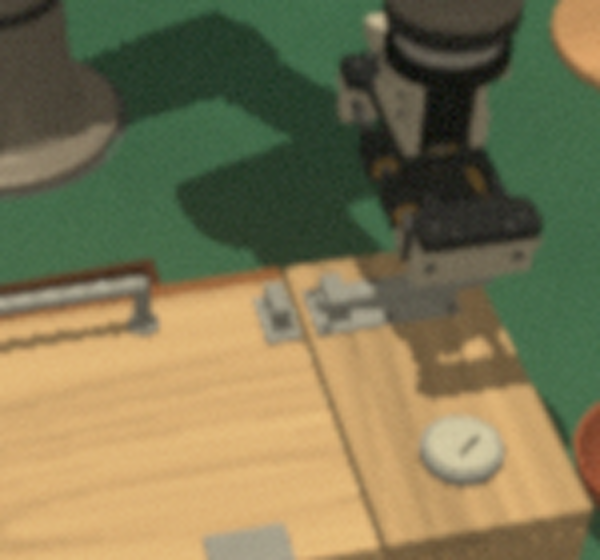

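The bolt is against its stop after about 40 mm of travel, with a 16 N reaction, and the rod is clear of the keeper at zoom (277,310). I'll relax the push, release and rise.

```bash
python3 -m inch '0 -2 0 0 0;0 0 0 0 1;0 0 0 0 1;0 0 0 0 1;0 0 0 0 1;0 0 0 0 1;0 0 0 0 1;0 0 0 0 1'
python3 -m inch '0 0 0 0 1;0 0 0 0 1;0 0 10 0 1;0 0 20 0 1;0 0 20 0 1;0 0 15 0 1;0 0 0 0 1'
python3 st.py
```

```text
time: 5.93
tool_pos: [0.5067, 0.1803, 0.3667]
tool_rot: [-2.573, 1.571, 2.011]
contact_force: [-0.3, -0.8, -1.2]
opening: 0.0552
time: 6.52
tool_pos: [0.5071, 0.1802, 0.4358]
tool_rot: [1.902, 1.564, 0.203]
contact_force: [0.1, -0.0, 0.3]
opening: 0.0917
6.5167 tcp [0.5071 0.1802 0.4358] jaw -0.12801832297617877 axis [ 0.0069  0.0014 -1.    ] F [ 0.1094 -0.0475  0.3129] open 0.0916628298816965 q [0.1989 0.3422 1.4365 0.     1.3559 0.3269]
```

```bash
python3 -m inch '-5.4 -30.1 0 0 1;-5.4 -30.1 0 0 1;-5.4 -30.1 0 0 1;-5.4 -30.1 0 0 1;-5.4 -30.1 0 0 1;-5.4 -30.1 0 0 1;-5.4 -30.1 0 0 1;-5.4 -30.1 0 0 1'
python3 -m inch '0 0 0 0 1;0 0 0 0 1;0 0 0 0 1'
python3 st.py
python3 - <<'E'
from h import *
import cv2
for n in("scene","top"): cv2.imwrite(f"pics/{n}4.png",cal(n)[3][:,:,::-1])
a=cv2.imread("pics/scene4.png")[60:260,130:380]; b=cv2.imread("pics/top4.png")[140:340,130:380]
cv2.imwrite("pics/c4.png",cv2.resize(np.vstack([a,b]),None,fx=1.5,fy=1.5)); 
E
```

```text
time: 7.18
tool_pos: [0.4628, -0.0621, 0.4315]
tool_rot: [-1.791, 1.57, 2.793]
contact_force: [0.1, -0.6, -0.1]
opening: 0.0914
time: 7.43
tool_pos: [0.4635, -0.0605, 0.4315]
tool_rot: [-2.639, 1.57, 1.945]
contact_force: [0.0, 0.5, 0.0]
opening: 0.0916
7.4333 tcp [ 0.4635 -0.0605  0.4315] jaw -0.12863382176204025 axis [-0.0002  0.0006 -1.    ] F [0.0427 0.4976 0.048 ] open 0.09159837779692583 q [-0.2941  0.2143  1.626   0.0005  1.3016 -0.1656]
```

View pics/c4.png

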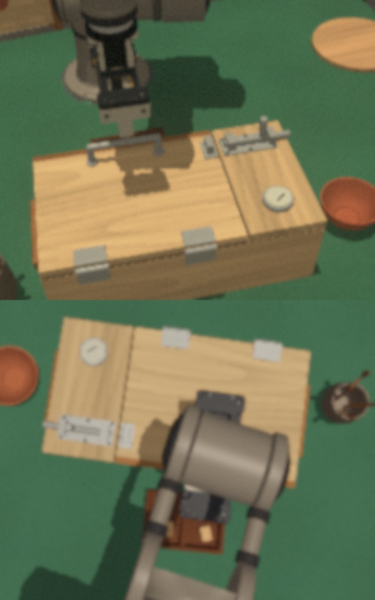

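The bolt stands drawn and the jaws are centred over the handle. I'll descend 76 mm and close.

```bash
python3 -m inch '0 0 -15 0 1;0 0 -15 0 1;0 0 -15 0 1;0 0 -12 0 1;0 0 -10 0 1;0 0 -9 0 1;0 0 0 0 1;0 0 0 0 1'
python3 st.py
python3 -m inch '0 0 0 0 0;0 0 0 0 0;0 0 0 0 0;0 0 0 0 0;0 0 0 0 0;0 0 0 0 0;0 0 0 0 0;0 0 0 0 0' 45
python3 -m inch '0 0 0 0 0;0 0 0 0 0;0 0 0 0 0;0 0 0 0 0;0 0 0 0 0;0 0 0 0 0;0 0 0 0 0;0 0 0 0 0'
python3 st.py
```

```text
time: 8.2
tool_pos: [0.4636, -0.0601, 0.3556]
tool_rot: [-1.774, 1.57, 2.812]
contact_force: [0.4, -0.0, -0.6]
opening: 0.0919
8.2 tcp [ 0.4636 -0.0601  0.3556] jaw -0.1268755070978252 axis [-0.0006  0.0002 -1.    ] F [ 0.385  -0.0256 -0.5503] open 0.09186796090063797 q [-0.2932  0.2874  1.7512  0.      1.1037 -0.1663]
time: 8.87
tool_pos: [0.4635, -0.0608, 0.3558]
tool_rot: [1.649, 1.571, -0.05]
contact_force: [0.3, -0.2, 0.6]
opening: 0.043
time: 9.53
tool_pos: [0.4624, -0.0606, 0.3555]
tool_rot: [-1.563, 1.567, 3.022]
contact_force: [-5.8, 1.0, 4.3]
opening: 0.0111
9.5333 tcp [ 0.4624 -0.0606  0.3555] jaw -0.12768515048212212 axis [-0.0041  0.0005 -1.    ] F [-5.7846  0.9851  4.2722] open 0.011098127633073163 q [-0.2946  0.2863  1.7529 -0.0008  1.1064 -0.1665]
```

The bar is gripped at 11 mm (nominal 12 mm). The side force says it is about 1.5 mm further in −x. I'll ease that, then pull up in small steps.

```bash
python3 -m inch '-1 0 0 0 0;0 0 1 0 0;0 0 1 0 0;0.2 0 1 0 0;0.2 0 1 0 0;0.2 0 1 0 0'
python3 st.py; python3 -m inch '0.2 0 1 0 0;0.2 0 1 0 0;0.2 0 1 0 0;0.2 0 1 0 0'; python3 st.py
```

```text
time: 10.03
tool_pos: [0.463, -0.0607, 0.3583]
tool_rot: [-1.73, 1.567, 2.854]
contact_force: [3.9, -0.5, -19.8]
opening: 0.0106
10.0333 tcp [ 0.463  -0.0607  0.3583] jaw -0.12807662854714316 axis [-0.0041  0.0012 -1.    ] F [  3.9363  -0.5402 -19.7867] open 0.010639712516234582 q [-0.2948  0.2841  1.7474 -0.      1.1144 -0.1667]
time: 10.37
tool_pos: [0.4639, -0.0607, 0.3655]
tool_rot: [1.258, 1.57, -0.441]
contact_force: [-1.2, 0.1, -7.9]
opening: 0.0102
10.3667 tcp [ 0.4639 -0.0607  0.3655] jaw -0.12791082878134571 axis [ 0.0006 -0.0003 -1.    ] F [-1.1653  0.1203 -7.9123] open 0.010190532136201405 q [-0.2941  0.2765  1.736  -0.0001  1.1284 -0.1662]
```

The force peaked near 20 N and has fallen to 8 N, so the seal is letting go. I'll continue up along the arc.

```bash
python3 -m inch '0.6 -0.1 2 0 0;0.6 -0.1 2 0 0;0.6 -0.1 2 0 0;0.6 -0.1 2 0 0;0.6 -0.1 2 0 0;0.6 -0.1 2 0 0'
python3 st.py; python3 -m inch '0.7 -0.1 2 0 0;0.7 -0.1 2 0 0;0.7 -0.1 2 0 0;0.7 -0.1 2 0 0;0.7 -0.1 2 0 0;0.5 0 2 0 0;0 0 0 0 0;0 0 0 0 0'; python3 st.py
python3 - <<'E'
from h import *
import cv2
for n in("scene","top"): cv2.imwrite(f"pics/{n}5.png",cal(n)[3][:,:,::-1])
a=cv2.imread("pics/scene5.png")[110:290,140:350]
cv2.imwrite("pics/c5.png",cv2.resize(a,None,fx=3,fy=3,interpolation=cv2.INTER_CUBIC)); 
E
```

```text
time: 10.87
tool_pos: [0.4672, -0.0612, 0.3769]
tool_rot: [-1.712, 1.57, 2.873]
contact_force: [-4.6, -0.5, -5.7]
opening: 0.0104
10.8667 tcp [ 0.4672 -0.0612  0.3769] jaw -0.12801579743349467 axis [-0.001   0.0003 -1.    ] F [-4.5769 -0.4929 -5.7149] open 0.010410064121643817 q [-0.2932  0.2708  1.7092 -0.      1.1627 -0.1651]
time: 11.53
tool_pos: [0.4712, -0.0617, 0.3889]
tool_rot: [-1.65, 1.57, 2.934]
contact_force: [-5.4, 0.9, -4.4]
opening: 0.0108
11.5333 tcp [ 0.4712 -0.0617  0.3889] jaw -0.1279368368739182 axis [-0.0012  0.0002 -1.    ] F [-5.3656  0.932  -4.425 ] open 0.010801983356082257 q [-0.2917  0.2659  1.6799 -0.0001  1.1969 -0.1637]
```

View pics/c5.png

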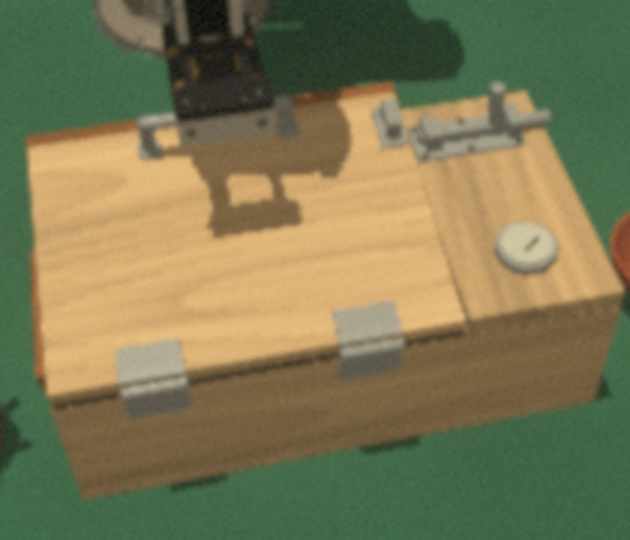

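View pics/top5.png

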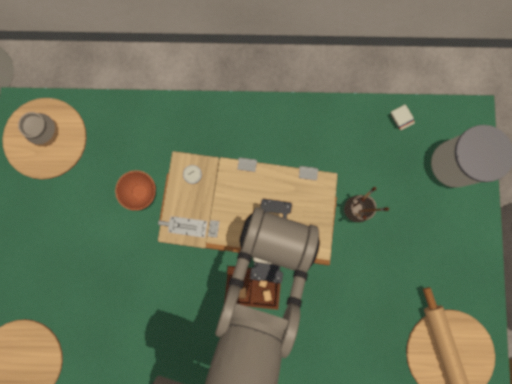

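The lid stands ajar with the keeper raised above the bolt rod. I'll measure the lift from the keeper in both views.

```bash
python3 - <<'E'
import cv2, numpy as np
r=[]
for k in "05":
    s=cv2.imread(f"pics/scene{k}.png")[135:170,255:290]; t=cv2.imread(f"pics/top{k}.png")[212:247,197:232]
    r.append(np.hstack([cv2.resize(x,None,fx=8,fy=8,interpolation=cv2.INTER_CUBIC) for x in(s,t)]))
cv2.imwrite("pics/k.png",np.vstack(r))
E
```

```text
(no output)
```

View pics/k.png

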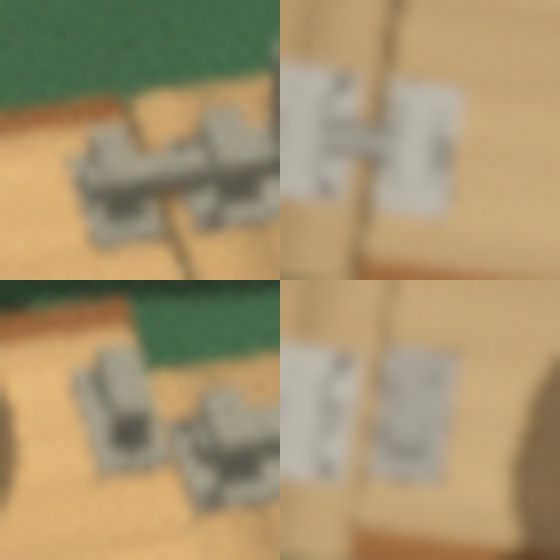

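```bash
python3 - <<'E'
from h import *
np.set_printoptions(precision=4,suppress=True)
S=cal("scene");T=cal("top")
yaw=-.125;c,s=np.cos(yaw),np.sin(yaw);R=np.array([[c,-s],[s,c]]);ce=np.array([.561,-.009])
# vertical plane through lid's left edge (box y=97 mm): cut with scene rays to the lid's front top corner
n=np.r_[R@[0,1],0];p0=np.r_[ce+R@[0,.097],0]
for nm,p in dict(before=(270.1,146.6),after=(270.1,136.6)).items():
    o,d=ray(S,p);X=o+d*(n@(p0-o))/(n@d);print(nm,"box x",R.T[0]@(X[:2]-ce),"z",X[2])
for nm,a,b in(("keeper before",(255+100/8,135+248/8),(197+165/8,212+80/8)),("keeper after",(255+98/8,135+194/8),(197+160/8-.5,212+63/8))):
    pass
# keeper rear-right plate corner in both views
print(tri(S,(266.9,165.5),T,(197+183/8-.4,212+82/8-.4)),tri(S,(266.7,158.8),T,(197+180/8-.4,212+68/8-.4)))
E
python3 st.py
```

```text
before box x -0.11655382207431596 z 0.17176503948136346
after box x -0.12015478339954908 z 0.20461882895218964
(array([0.5189, 0.0686, 0.167 ]), np.float64(0.001294034813831114)) (array([0.5221, 0.0672, 0.1949]), np.float64(0.0004068342665777213))
11.7333 tcp [ 0.4712 -0.0617  0.3888] jaw -0.12792711601225798 axis [-0.0012  0.0003 -1.    ] F [-5.2564 -0.0097 -5.7   ] open 0.010430931100138287 q [-0.2917  0.266   1.68   -0.0001  1.1968 -0.1637]
```

The keeper corner, about 0.18 m from the hinge, rose 28 mm, which is about 0.155 rad. The front corner rose about 33 to 38 mm and the TCP rose 33 mm, so the edge is near 4 cm. I'll hold, check that it is steady, and hand in.

```bash
python3 -m inch '0 0 0 0 0;0 0 0 0 0;0 0 0 0 0;0 0 0 0 0;0 0 0 0 0;0 0 0 0 0;0 0 0 0 0;0 0 0 0 0'; python3 st.py
python3 - <<'E'
from h import *
import cv2
for n in("scene","top"):
    c=cal(n)[3][:,:,::-1]; cv2.imwrite(f"pics/{n}6.png",c)
    d=cv2.absdiff(c,cv2.imread(f"pics/{n}5.png")); print(n,"change since last",(d.max(2)>40).sum())
c=cv2.imread("pics/top0.png").astype(int)-cv2.imread("pics/top6.png")
for k,(x,y) in dict(bowl=(135,190),jar=(360,207)).items(): print(k,np.abs(c[y-25:y+25,x-20:x+25]).mean())
from cell import workorder
print(workorder.hand_in())
E
```

```text
time: 12.4
tool_pos: [0.4712, -0.0617, 0.3888]
tool_rot: [-1.647, 1.569, 2.938]
contact_force: [-6.3, 1.5, -4.4]
opening: 0.0104
12.4 tcp [ 0.4712 -0.0617  0.3888] jaw -0.1279358667932162 axis [-0.0013  0.0003 -1.    ] F [-6.3132  1.5471 -4.447 ] open 0.010429231772679369 q [-0.2917  0.266   1.6801 -0.0001  1.1968 -0.1637]
scene change since last 0
top change since last 0
bowl 3.3105185185185184
jar 3.0474074074074076
the job is handed in; nothing more can be done
None
```

I drew the bolt back, pulled the lid free of its seal, and handed the job in at about 12.5 s with the fingers still holding the lid ajar by its handle.

- **Bolt:** I drew it about 40 mm, until it pushed back with 16 N at its end stop. The pictures show the rod clear of the keeper.
- **Seal:** the pull on the handle reached about 20 N in the readings, then fell to the lid's weight of about 4 to 6 N.
- **Lid height:** the gripper rose 33 mm and the keeper rose 28 mm, which means an angle of about 0.155 rad and a front edge close to 4 cm up. A rougher reading of the front corner gave 33 mm. All of these are within the 22 to 62 mm allowed, and the lid never went near 10 cm.
- **Steadiness:** neither camera view changed over the last 0.7 s, and the grip held at 10.4 mm on the bar.
- **Loose items:** the bowl and brush jar look unchanged in the pictures. The arm hid part of the stamp tray at the end, so I didn't measure its position. Nothing came down near it, and the part still in view is where it was.

Two readings disagreed:
- The two camera views first missed each other by 8 mm on the bolt's pin. A closer picture cut that to 3.5 mm, and the grasp closed cleanly.
- The cameras put the heights about 4 to 7 mm above the text's figures. I grasped the handle at the text's height.

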